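Pin the hinge of an injection mould

ROBOT

A 6-joint arm with a two-finger parallel gripper is mounted at the origin on the work surface. World frame = base frame: x ahead of the robot, y to its left, z up, the work surface at z = 0. Lengths are in mm, angles in rad, forces in N, time in s.
With the tool pointing down it reaches from about 250 to 725 mm from the base axis. Payload 9.7 kg.
Tool frame: the origin (TCP) lies at the very end of the fingers, on their centre line; the grasp point (between the pads) lies 19 mm behind it (grip_depth is the z of the grasp point in the tool frame, in mm); z points along the fingers, y is the line along which they close (so a half turn about z gives the same grasp; the last joint's range is limited). The gripper opens to 85 mm and grips with 20 to 120 N. Pads are 22 mm wide; open, the fingers measure 114 mm over their backs; the gripper's body (76 mm by 85 mm) begins 54 mm behind the grasp point. The pads swing forward as they close: fully open they stand 13 mm farther back than shut.
Start: joints at [1.132, 0.087, 0.176, 1.66, 0, 1.571], TCP at [233.666, 497.892, 231.284] pointing down, gripper open.
Joint ranges: [-3.13, 3.13], [-0.85, 1.81], [-1.15, 1.24], [-2.2, 2.28], [-1.44, 1.52], [-3.14, 3.14]. Speed limits (rad/s): [2.22, 2.22, 2.57, 3.14, 3.14, 3.14].

INTERFACE

Orientations are given as a 3x3 rotation matrix whose columns are the frame's x, y, z axes.
In Python, from plant import * gives the robot as it stands.
- The arm moves only by the tool play_rows, never from a script. Its argument "targets" is a list of rows, each an object of numbers: "claw": the closure, from -1 (fully open) to 1 (shut); "dx", "dy", "dz": the shift along the tool's x, y, z in mm; "roll": the turn about the tool's z in degrees. A call has 1 to 5 rows; each row is the pose to reach, as a shift and turn from the pose commanded when the call began, along the tool's axes at that moment; what a row does not reach only later rows make up. A row lasts 1/12 s, in which the tool goes at most 41.7 mm and 7.16 degrees, less where a joint would pass 70% of its speed; a pose out of reach is approached as far as the arm can. A call with a gripper value outside its range is refused whole. The fingers move at their own pace and stop on an object; "force" is the grip in N (left out, the last holds). Time passes only in rows, so rows that repeat a pose let the fingers close. It gives the time, the measured TCP pose, the force, the opening and the grip force at its end, in the units of the state.
- sense(): the state, without advancing time (a new reading comes with each control period).
- get_image(name): name is "side" or "top"; returns a dict with "image" (400x640x3 uint8, red, green, blue), "fovy" (degrees; the focal length in pixels is half the picture's height over the tangent of half this angle, whatever the lens; pixels are square), "cx", "cy" (the principal point, pixels), "dist_coeffs" ([k1, k2, p1, p2, k3] as OpenCV has them; the pictures are not rectified), "pose" (4x4, takes a point from camera to world coordinates). Camera axes: x right, y up, looking along -z (the intrinsics and any distortion apply to the point x, -y, -z); pixel columns grow to the right and rows downward; lengths in mm; the calibration is good to about 2 mm. A picture is of the moment at which its call begins. There is no depth.
- close_job(): hands the job in; it is judged then, once.
The state is a dict: "clock": time; "qpos": joint angles; "joint_velocities": joint speeds; "tau": joint torques, N m; "eef_pos": TCP position; "eef_rot": TCP orientation; "wrist_force": force on the tool from outside, world axes, zero at the start; "wrist_torque": the same for the moment, N m; "finger_gap": opening from 0.0 (shut) to 1.0 (fully open); "finger_force": force on a finger pad.
Only numpy, scipy, OpenCV 4.12 (cv2) and the standard library are available. Lean on these libraries where they do the work, as an engineer would, in place of code of your own. Each camera call takes 0.05 s, during which the arm holds its last target. There are 200 camera calls.

TASK

Slide the loose half of the aluminium mould up against the fixed half, then take the long-headed hinge pin from the wooden rack, put it into the loose half's knuckle and, feeling for the bore of the other knuckle beneath, push it down through both until its collar is fully home on the upper knuckle; then let go. Work gently: do not ram the halves together or force the pin, and leave the plug in the rack, the wrench and the tray where they are.

Things in the scene. Friction and masses are not known exactly. Their poses are not given: they have to be found in the camera images.
- mould: Steel plate with the fixed mould half, bolted to the bench. Origin on the nominal hinge axis at bench level, z up. Plate 12 mm thick, x -30 to 140, y -55 to 125 mm. Fixed half: aluminium block x 20 to 125, y -34 to -3 mm, top 74 mm up, bolt heads to 78. It carries the lower hinge knuckle. More than 40 N of fingers or 60 N of pin on the mould (either half) spoils it.
- half (a joint): How far the loose half stands from its nominal hinge place, m, along the mould's +y. End stop at -0.007, where the mould faces touch; opens to 0.058; stays where left, slides with 1.5 N. The half also has 8 mm of play either way along the mould's x (1 N). It cannot tip or turn, so a pin in its bore can draw it over the lower bore. Block 105 mm long, 31 mm thick, top 74 mm up.
- half_back (a point): Centre of the loose half's outer (+y) face, the face to push, 45 mm above the bench; the face is 105 mm long in x and 58 mm high (16 to 74 mm above the bench). x 20 to 125 mm in the mould's frame, give or take the play.
- upper_bore (a point): Centre of the top mouth of the upper knuckle's bore, on the loose half and moving with it. The upper knuckle is a 30 x 30 mm block, 47 to 76 mm above the bench, bored through. Both bores are 13.5 mm wide with 1 mm chamfered mouths. 10 mm down the lower bore a sprung ball grips the pin: it does not drop home by its weight, the last 18 mm must be pushed (up to 10 N).
- hinge_top (a point): Fixed point of the mould on the nominal hinge axis, 76 mm above the bench. The lower knuckle (30 x 30 mm block, 16 to 44 mm up, bored through) is screwed on firmly, up to 6.5 mm off this axis along the mould's x and y; its place is not measured: feel for its bore with the pin's tip. When home, the pin's collar underside is at this height.
- pin: Steel hinge pin, 100 g, upright in one of the two rack holes. Origin at the centre of its tip, z up to the head. Shank 12 mm thick, 60 mm long, its lowest 4 mm tapering to 9 mm; then a collar 22 mm across, 4 mm thick (60 to 64 mm above the tip); then a plain round head 18 mm across up to 92 mm above the tip, to be gripped.
- pin_shoulder (a point): On the pin's axis at the underside of its collar, 60 mm above the tip.
- rack: Fixed wooden block 50 mm (x) x 120 mm (y), 72 mm high, with two upright through holes 16 mm wide at y = -30 and +30 mm. Origin at the centre of its underside. The pin and the plug hang in them by collar and cap; which is in which hole varies.
- plug: Bystander: steel sprue plug with a flat round cap 36 mm across and 10 mm thick on a 12 mm shank, in the other rack hole. Origin at the tip, 60 mm below the cap's underside. Leave it.
- wrench: Bystander: a steel wrench lying on the bench beyond the rack. Leave it.
- tray: Bystander: an empty grey parts tray 130 x 100 x 35 mm on the bench beyond the mould. Leave it.

How it is judged:
By the outcome, as a careful person would: the job done as asked, in the order asked, and still so for the second after the job is handed in, with the robot touching nothing.
It also fails if it takes over 72 s, if anything falls off the work surface, if the arm or the gripper's body presses on something with over 40 N, if the wrist force passes 120 N, or if a joint passes its speed limit or range.

## Working session

There is one attempt and no reset: what is moved stays moved. The work goes in short steps, Python scripts to look and compute and a tool call to move; the robot and the scene stay as the last step left them, time stands still between calls to the robot, and variables do not carry over. Pictures are saved under pics/ and viewed, at most 10 in all, crops included, and the job is handed in when it is done.

Besides the shell and the picture viewer there is one more tool, called as name([rows], argument=value, ...), one row to a line, values as JSON. play_rows: Moves the arm, as the interface text tells. Its arguments: {"type":"object","properties":{"targets":{"type":"array","items":{"type":"object","properties":{"claw":{"type":"number"},"dx":{"type":"number"},"dy":{"type":"number"},"dz":{"type":"number"},"roll":{"type":"number"}}}},"force":{"type":"number"}},"required":["targets"]}

```bash
ls; mkdir -p pics
python3 - <<'E'
from plant import *
import cv2,numpy as np
s=sense(); print({k:np.round(v,3).tolist() for k,v in s.items()})
for n in("side","top"):
    g=get_image(n); cv2.imwrite(f"pics/{n}0.png",g["image"][:,:,::-1])
    print(n,g["fovy"],g["cx"],g["cy"],g["dist_coeffs"],np.round(g["pose"],4).tolist())
E
```

```text
pics
{'clock': 0.0, 'qpos': [1.132, 0.087, 0.175, 1.66, 0.0, 1.571], 'joint_velocities': [-0.0, 0.001, 0.001, -0.001, 0.001, -0.0], 'tau': [-0.003, -52.039, 46.48, 0.016, -0.0, 0.0], 'eef_pos': [233.583, 497.685, 230.599], 'eef_rot': [[-0.905, 0.425, -0.001], [0.425, 0.905, -0.001], [0.0, -0.001, -1.0]], 'wrist_force': [-0.705, 0.115, 0.203], 'wrist_torque': [-0.011, -0.04, -0.006], 'finger_force': 0.0, 'finger_gap': 0.999}
side 52.44429235623788 311.7644106158151 198.27308079307406 [-0.0059882  0.         0.         0.         0.       ] [[0.8598, 0.2787, -0.4278, 271.2641], [-0.5104, 0.4489, -0.7335, -645.8446], [-0.0124, 0.849, 0.5282, 495.0641], [0.0, 0.0, 0.0, 1.0]]
top 50.09686523669694 316.4527845083308 195.42318159255674 [-0.07644924  0.          0.          0.          0.        ] [[-0.0224, 0.9881, -0.1519, 457.1562], [-0.9997, -0.0207, 0.0127, -50.7808], [0.0094, 0.1521, 0.9883, 1058.2682], [0.0, 0.0, 0.0, 1.0]]
```

View pics/top0.png

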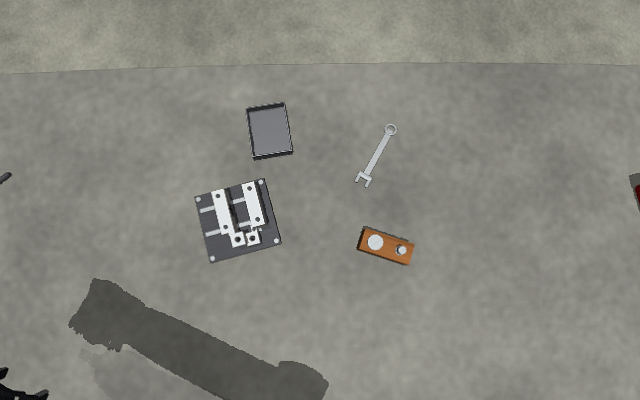

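View pics/side0.png

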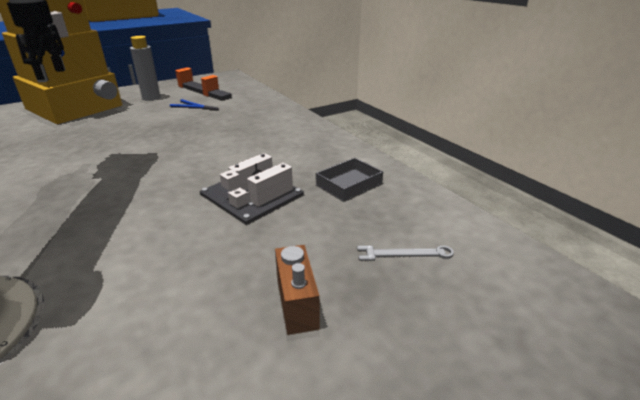

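Run:
```python
import cv2,numpy as np
t=cv2.imread("pics/top0.png");s=cv2.imread("pics/side0.png")
a=cv2.resize(t[170:270,190:290],(600,600),interpolation=cv2.INTER_CUBIC)
cv2.imwrite("pics/c1.png",a)
a=cv2.resize(t[220:270,350:420],None,fx=5.7,fy=6,interpolation=cv2.INTER_CUBIC)
b=cv2.resize(s[145:225,195:305],None,fx=7,fy=7,interpolation=cv2.INTER_CUBIC)
cv2.imwrite("pics/c2.png",b)
```

```text
(no output)
```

View pics/c1.png

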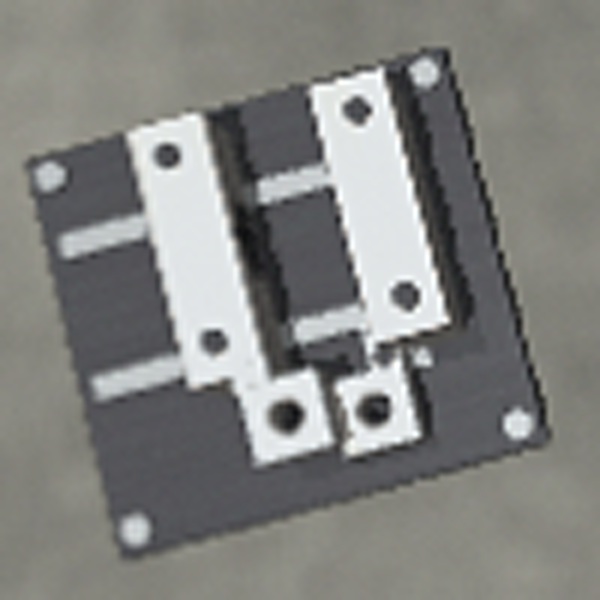

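View pics/c2.png

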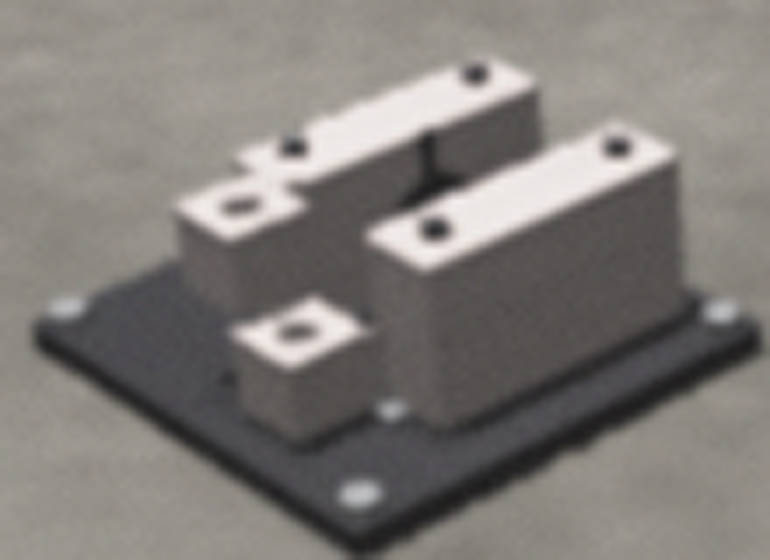

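```bash
cat > h.py <<'E'
from plant import *
import cv2,numpy as np
def ray(g,uv):
    f=200/np.tan(np.radians(g["fovy"]/2));K=np.array([[f,0,g["cx"]],[0,f,g["cy"]],[0,0,1]])
    p=cv2.undistortPoints(np.array([[uv]],float),K,np.array(g["dist_coeffs"],float))[0,0]
    P=np.array(g["pose"]);return P[:3,3],P[:3,:3]@np.array([p[0],-p[1],-1])
def onz(g,uv,z):
    o,d=ray(g,uv);return o+d*(z-o[2])/d[2]
def tri(rs):
    A=0;b=0
    for o,d in rs:
        d=d/np.linalg.norm(d);M=np.eye(3)-np.outer(d,d);A=A+M;b=b+M@o
    return np.linalg.solve(A,b)
E
python3 - <<'E'
from h import *
T=get_image("top");S=get_image("side")
c1=lambda x,y:((x+.5)/6-.5+190,(y+.5)/6-.5+170)
c2=lambda x,y:((x+.5)/7-.5+195,(y+.5)/7-.5+145)
m=np.array([[140,125],[140,-55],[-30,-55],[-30,125]],float)
w=np.array([onz(T,c1(*p),12)[:2] for p in[(27,160),(437,47),(550,440),(122,555)]])
mc,wc=m.mean(0),w.mean(0);H=(m-mc).T@(w-wc)
th=np.arctan2(H[0,1]-H[1,0],H[0,0]+H[1,1]);R=np.array([[np.cos(th),-np.sin(th)],[np.sin(th),np.cos(th)]])
t=wc-R@mc;print("mould",t,np.degrees(th),"res",(w-(m@R.T+t)).round(1).tolist())
for n,a,b,z in[("ub",(287,413),(241,207),76),("lb",(375,408),(298,332),44),("fixbolt far",(358,109),(617,148),78),("fixbolt near",(405,296),(436,230),78),("loosebolt far",(167,154),(475,74),78),("loose near",(214,341),(293,148),78)]:
    pt,ps=onz(T,c1(*a),z),onz(S,c2(*b),z);x=tri([ray(T,c1(*a)),ray(S,c2(*b))])
    print(n,pt[:2].round(1),ps[:2].round(1),x.round(1),"mouldframe top",(R.T@(pt[:2]-t)).round(1),"side",(R.T@(ps[:2]-t)).round(1))
for p in[(360,540-20),(760,325),(38,325)]: print("side corner",(R.T@(onz(S,c2(*p),12)[:2]-t)).round(1))
a=cv2.resize(T["image"][220:270,350:420,::-1],(560,400),interpolation=cv2.INTER_CUBIC)
b=cv2.resize(S["image"][240:340,265:325,::-1],(240,400),interpolation=cv2.INTER_CUBIC)
cv2.imwrite("pics/c3.png",np.hstack([a,b]))
E
```

```text
mould [518.27801264  84.97539946] 14.537211902773075 res [[-0.2, -1.6], [-1.5, 2.4], [-0.2, -0.2], [1.9, -0.6]]
ub [512.3 119.8] [508.5 116.3] [511.2 120.7  73.4] mouldframe top [ 2.9 35.3] side [-1.6 32.7]
lb [515.4  90.6] [512.3  87.9] [514.5  91.2  41.8] mouldframe top [-1.4  6.2] side [-5.   4.4]
fixbolt far [629.1  92.4] [624.2  86.1] [628.9  93.4  73.7] mouldframe top [109.2 -20.6] side [102.8 -25.5]
fixbolt near [556.   74.3] [552.6  67.1] [556.2  75.   73.3] mouldframe top [ 33.9 -19.8] side [ 28.8 -25.9]
loosebolt far [613.  166.6] [608.5 159.8] [612.8 167.8  73.7] mouldframe top [112.2  55.2] side [106.1  49.8]
loose near [540.2 147.6] [536.  141.4] [539.5 148.8  74. ] mouldframe top [36.9 55.1] side [31.3 50.2]
side corner [-28.2 -52.1]
side corner [133.4 -57.3]
side corner [-32.8 117.3]
```

View pics/c3.png

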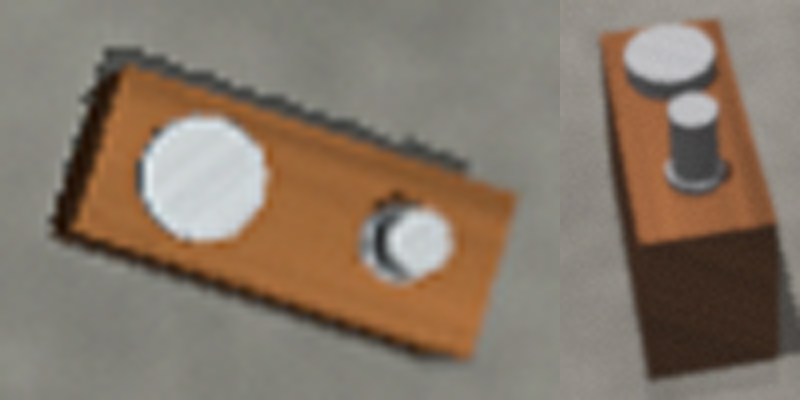

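The top view shows the pin on the right-hand rack hole (head top at about px 402.5, 250) and the plug at about (375.5, 242). The loose half stands about 37 mm out, with the upper bore at about (237.8, 238.8). The lower knuckle is visible at about (252.5, 238).

```bash
cat >> h.py <<'E'
def shift(target,yawx=None):
    s=sense();R=np.array(s["eef_rot"]);d=R.T@(np.array(target)-np.array(s["eef_pos"]))
    if yawx is not None: print("roll",-((yawx-np.degrees(np.arctan2(R[1,0],R[0,0]))+180)%360-180))
    print("shift",d.round(1),"at",np.round(s["eef_pos"],1),"F",np.round(s["wrist_force"],1))
E
python3 - <<'E'
from h import *
T=get_image("top");S=get_image("side")
t8=lambda x,y:((x+.5)/8-.5+350,(y+.5)/8-.5+220)
s4=lambda x,y:((x+.5)/4-.5+265,(y+.5)/4-.5+240)
for n,a,b,z in[("pin",(420,241),(133,110),104),("plug",(204,178),(109,52),82),("collar",(398,243),(136,176),76)]:
    print(n,onz(T,t8(*a),z).round(1),onz(S,s4(*b),z).round(1),tri([ray(T,t8(*a)),ray(S,s4(*b))]).round(1))
print("rack corners",[onz(T,t8(*p),72)[:2].round(1) for p in[(128,65),(517,192),(470,357),(75,232)]])
th=np.radians(14.4);R=np.array([[np.cos(th),-np.sin(th)],[np.sin(th),np.cos(th)]]);t=np.array([518.3,85])
p=R@[75,98]+t;print("push hover",p);shift([*p,140],104.4)
E
```

```text
pin [ 477.6 -250.9  104. ] [ 475.7 -253.   104. ] [ 477.2 -251.1  102. ]
plug [ 497.5 -194.5   82. ] [ 495.7 -196.    82. ] [ 497.  -194.5   80.5]
collar [ 477.8 -250.4   76. ] [ 473.8 -256.9   76. ] [ 477.3 -251.4   69.9]
rack corners [array([ 530.9, -175.2]), array([ 491.6, -286.5]), array([ 444.8, -270.4]), array([ 483.3, -158.2])]
push hover [566.57212814 198.57289133]
roll 50.4556333031035
shift [-428.5 -129.4   91.1] at [233.6 497.8 231.1] F [-1.   0.3  0.8]
```

play_rows([
  {"dx":-40,"dy":-12,"dz":8,"roll":7,"claw":1},
  {"dx":-80,"dy":-24,"dz":16,"roll":14,"claw":1},
  {"dx":-120,"dy":-36,"dz":24,"roll":21,"claw":1},
  {"dx":-155,"dy":-47,"dz":32,"roll":28,"claw":1},
  {"dx":-190,"dy":-58,"dz":40,"roll":35,"claw":1},
], force=30)

```text
clock: 0.72
eef_pos: [382.2, 363.1, 191.0]
eef_rot: [[-0.493, 0.87, 0.0], [0.87, 0.493, 0.0], [-0.0, 0.0, -1.0]]
wrist_force: [0.1, 0.7, 0.0]
finger_gap: 0.299
finger_force: 0.0
```

```bash
python3 -c "
from h import *
shift([566.6,198.6,140],104.4)"
```

```text
roll 15.115044436223627
shift [-234.    79.4   51. ] at [382.2 363.1 191. ] F [0.1 0.7 0. ]
```

play_rows([
  {"dx":-39,"dy":13,"dz":8,"roll":7.1,"claw":1},
  {"dx":-78,"dy":26,"dz":17,"roll":14.2,"claw":1},
  {"dx":-117,"dy":39,"dz":25,"roll":15.1,"claw":1},
  {"dx":-156,"dy":52,"dz":34,"roll":15.1,"claw":1},
  {"dx":-190,"dy":66,"dz":43,"roll":15.1,"claw":1},
])

```text
clock: 1.13
eef_pos: [534.2, 230.7, 148.1]
eef_rot: [[-0.254, 0.967, 0.0], [0.967, 0.254, 0.0], [-0.0, 0.001, -1.0]]
wrist_force: [0.1, 1.1, 0.3]
finger_gap: -0.001
finger_force: 0.0
```

```bash
python3 -c "
from h import *
shift([566.6,198.6,42],104.4)"
```

```text
roll 0.3215787624334894
shift [-39.3  23.1 106.2] at [534.2 230.7 148.1] F [0.1 1.1 0.3]
```

play_rows([
  {"dx":-33,"dy":20,"dz":6,"roll":0.3},
  {"dx":-39,"dy":23,"dz":45,"roll":0.3},
  {"dx":-39,"dy":23,"dz":82,"roll":0.3},
  {"dx":-39,"dy":23,"dz":104,"roll":0.3},
  {"dx":-40,"dy":23,"dz":106,"roll":0.3},
])

```text
invalid input at $.targets[0]: expected keys claw, dx, dy, dz, roll
```

Run:
```python
from h import *
T=get_image("top");S=get_image("side");shift([566.6,198.6,42],104.4)
a=cv2.resize(T["image"][170:270,190:290,::-1],(400,400),interpolation=cv2.INTER_CUBIC)
b=cv2.resize(S["image"][120:220,205:305,::-1],(400,400),interpolation=cv2.INTER_CUBIC)
cv2.imwrite("pics/c4.png",np.hstack([a,b]))
```

```text
roll 0.08477876522670158
shift [-37.1  22.8 103.9] at [535.4 229.  145.9] F [-0.8 -0.6 -0.1]
```

View pics/c4.png

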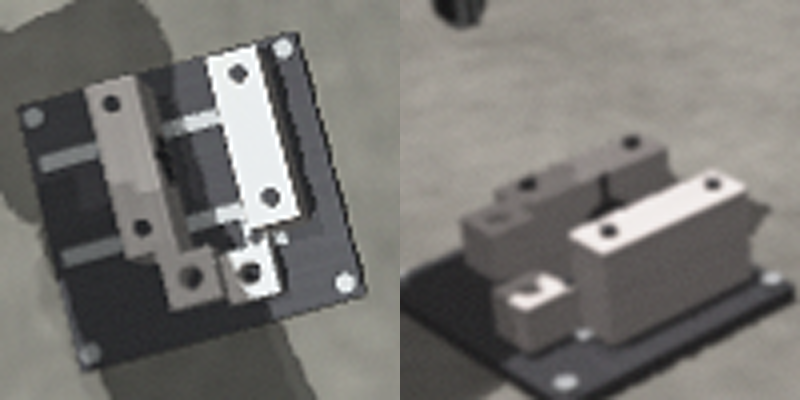

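The picture shows the gripper still short of the mould, with only its shadow on the loose half, because that move was refused for missing keys. Repeating it with all keys given.

play_rows([
  {"dx":-33,"dy":20,"dz":6,"roll":0,"claw":1},
  {"dx":-37,"dy":23,"dz":45,"roll":0,"claw":1},
  {"dx":-37,"dy":23,"dz":82,"roll":0,"claw":1},
  {"dx":-37,"dy":23,"dz":104,"roll":0,"claw":1},
  {"dx":-37,"dy":23,"dz":104,"roll":0,"claw":1},
])

```text
clock: 1.65
eef_pos: [561.4, 202.0, 38.7]
eef_rot: [[-0.255, 0.967, -0.008], [0.967, 0.255, -0.003], [-0.001, -0.008, -1.0]]
wrist_force: [-1.3, 1.1, -0.4]
finger_gap: -0.001
finger_force: 0.0
```

play_rows([
  {"dx":-3,"dy":0,"dz":0,"roll":0,"claw":1},
  {"dx":-6,"dy":0,"dz":0,"roll":0,"claw":1},
  {"dx":-9,"dy":0,"dz":0,"roll":0,"claw":1},
  {"dx":-12,"dy":0,"dz":0,"roll":0,"claw":1},
  {"dx":-15,"dy":0,"dz":0,"roll":0,"claw":1},
])

```text
clock: 2.07
eef_pos: [569.1, 188.3, 45.9]
eef_rot: [[-0.255, 0.967, 0.002], [0.967, 0.255, 0.001], [0.0, 0.002, -1.0]]
wrist_force: [-0.8, 0.8, -0.6]
finger_gap: -0.004
finger_force: 0.0
```

play_rows([
  {"dx":-1.5,"dy":0,"dz":0,"roll":0,"claw":1},
  {"dx":-3,"dy":0,"dz":0,"roll":0,"claw":1},
  {"dx":-4.5,"dy":0,"dz":0,"roll":0,"claw":1},
  {"dx":-6,"dy":0,"dz":0,"roll":0,"claw":1},
  {"dx":-8,"dy":0,"dz":0,"roll":0,"claw":1},
])

```text
clock: 2.48
eef_pos: [570.4, 180.7, 44.3]
eef_rot: [[-0.255, 0.967, -0.0], [0.967, 0.255, 0.0], [0.0, -0.0, -1.0]]
wrist_force: [-0.8, 1.8, 0.5]
finger_gap: -0.001
finger_force: 0.9
```

play_rows([
  {"dx":-2.5,"dy":0,"dz":0,"roll":0,"claw":1},
  {"dx":-5,"dy":0,"dz":0,"roll":0,"claw":1},
  {"dx":-7.5,"dy":0,"dz":0,"roll":0,"claw":1},
  {"dx":-10,"dy":0,"dz":0,"roll":0,"claw":1},
  {"dx":-12.5,"dy":0,"dz":0,"roll":0,"claw":1},
])

```text
clock: 2.9
eef_pos: [573.6, 168.3, 44.3]
eef_rot: [[-0.255, 0.967, -0.0], [0.967, 0.255, 0.0], [0.0, -0.0, -1.0]]
wrist_force: [-0.5, 0.8, 1.3]
finger_gap: -0.001
finger_force: 0.9
```

play_rows([
  {"dx":-2.5,"dy":0,"dz":0,"roll":0,"claw":1},
  {"dx":-5,"dy":0,"dz":0,"roll":0,"claw":1},
  {"dx":-7.5,"dy":0,"dz":0,"roll":0,"claw":1},
  {"dx":-10,"dy":0,"dz":0,"roll":0,"claw":1},
  {"dx":-12.5,"dy":0,"dz":0,"roll":0,"claw":1},
])

```text
clock: 3.32
eef_pos: [576.8, 156.1, 44.3]
eef_rot: [[-0.255, 0.967, -0.0], [0.967, 0.255, -0.0], [0.0, -0.0, -1.0]]
wrist_force: [-2.0, 1.2, 1.2]
finger_gap: 0.001
finger_force: 0.9
```

play_rows([
  {"dx":-2,"dy":0,"dz":0,"roll":0,"claw":1},
  {"dx":-4,"dy":0,"dz":0,"roll":0,"claw":1},
  {"dx":-6,"dy":0,"dz":0,"roll":0,"claw":1},
  {"dx":-8,"dy":0,"dz":0,"roll":0,"claw":1},
  {"dx":-9,"dy":0,"dz":0,"roll":0,"claw":1},
])

```text
clock: 3.73
eef_pos: [579.1, 147.5, 44.3]
eef_rot: [[-0.255, 0.967, 0.0], [0.967, 0.255, -0.0], [-0.0, -0.0, -1.0]]
wrist_force: [-1.8, 2.2, 0.6]
finger_gap: 0.001
finger_force: 0.8
```

play_rows([
  {"dx":-0.6,"dy":0,"dz":0,"roll":0,"claw":1},
  {"dx":-1.2,"dy":0,"dz":0,"roll":0,"claw":1},
  {"dx":-1.8,"dy":0,"dz":0,"roll":0,"claw":1},
  {"dx":-2.4,"dy":0,"dz":0,"roll":0,"claw":1},
  {"dx":-3,"dy":0,"dz":0,"roll":0,"claw":1},
])

```text
clock: 4.15
eef_pos: [579.8, 144.8, 44.2]
eef_rot: [[-0.255, 0.967, -0.0], [0.967, 0.255, -0.0], [0.0, -0.0, -1.0]]
wrist_force: [-2.0, 1.3, 0.8]
finger_gap: 0.005
finger_force: 0.8
```

Run:
```python
from h import *
T=get_image("top");S=get_image("side");s=sense();print(np.round(s["wrist_force"],1),s["eef_pos"])
a=cv2.resize(T["image"][170:270,190:290,::-1],(400,400),interpolation=cv2.INTER_CUBIC)
b=cv2.resize(S["image"][140:240,205:305,::-1],(400,400),interpolation=cv2.INTER_CUBIC)
cv2.imwrite("pics/c5.png",np.hstack([a,b]))
```

```text
[-0.8  0.6 -1.5] [579.81344447 144.71619676  44.23416817]
```

View pics/c5.png

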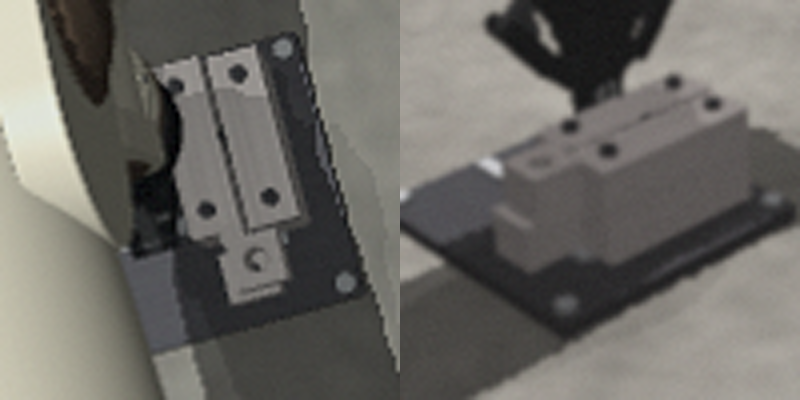

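The halves are nearly together: the bolts are about 16 px apart, so q is about -1 mm and about 6 mm of gap remains. The upper bore sits at crop (257, 260), with the lower bore visible as a crescent inside it. I continue slowly until contact is felt.

play_rows([
  {"dx":-0.8,"dy":0,"dz":0,"roll":0,"claw":1},
  {"dx":-1.6,"dy":0,"dz":0,"roll":0,"claw":1},
  {"dx":-2.4,"dy":0,"dz":0,"roll":0,"claw":1},
  {"dx":-3.2,"dy":0,"dz":0,"roll":0,"claw":1},
  {"dx":-3.7,"dy":0,"dz":0,"roll":0,"claw":1},
])

```text
clock: 4.67
eef_pos: [580.8, 141.1, 44.3]
eef_rot: [[-0.255, 0.967, -0.0], [0.967, 0.255, -0.0], [-0.0, -0.0, -1.0]]
wrist_force: [-2.2, 0.6, 0.3]
finger_gap: -0.004
finger_force: 0.8
```

play_rows([
  {"dx":-0.3,"dy":0,"dz":0,"roll":0,"claw":1},
  {"dx":-0.6,"dy":0,"dz":0,"roll":0,"claw":1},
  {"dx":-0.9,"dy":0,"dz":0,"roll":0,"claw":1},
  {"dx":-1.2,"dy":0,"dz":0,"roll":0,"claw":1},
  {"dx":-1.5,"dy":0,"dz":0,"roll":0,"claw":1},
])

```text
clock: 5.08
eef_pos: [580.9, 140.7, 44.3]
eef_rot: [[-0.255, 0.967, -0.0], [0.967, 0.255, 0.002], [0.002, 0.0, -1.0]]
wrist_force: [-3.0, 8.9, -0.7]
finger_gap: -0.002
finger_force: 4.4
```

Contact is felt at about 9 N with the halves touching. Next I back off, lift and go to the pin.

play_rows([
  {"dx":4,"dy":0,"dz":0,"roll":0,"claw":1},
  {"dx":20,"dy":0,"dz":0,"roll":0,"claw":1},
  {"dx":25,"dy":0,"dz":-30,"roll":0,"claw":1},
  {"dx":25,"dy":0,"dz":-70,"roll":0,"claw":1},
  {"dx":25,"dy":0,"dz":-110,"roll":0,"claw":1},
])

```text
clock: 5.5
eef_pos: [574.0, 163.9, 154.7]
eef_rot: [[-0.255, 0.967, -0.002], [0.967, 0.255, -0.002], [-0.001, -0.002, -1.0]]
wrist_force: [1.4, 0.8, 0.7]
finger_gap: -0.003
finger_force: 0.0
```

```bash
python3 -c "
from h import *
shift([477.2,-251.2,150],104.4)"
```

```text
roll 0.3793912964766264
shift [-376.6 -199.5    5.5] at [574.  163.9 154.7] F [1.4 0.8 0.7]
```

play_rows([
  {"dx":-35,"dy":-18,"dz":0,"roll":0.3,"claw":0},
  {"dx":-71,"dy":-37,"dz":0,"roll":0.3,"claw":0},
  {"dx":-107,"dy":-56,"dz":0,"roll":0.3,"claw":0},
  {"dx":-143,"dy":-75,"dz":0,"roll":0.3,"claw":0},
  {"dx":-179,"dy":-94,"dz":0,"roll":0.3,"claw":0},
])

```text
clock: 5.92
eef_pos: [528.9, -34.9, 154.6]
eef_rot: [[-0.25, 0.968, 0.001], [0.968, 0.25, -0.001], [-0.001, 0.001, -1.0]]
wrist_force: [0.9, -0.0, -0.7]
finger_gap: 0.496
finger_force: 0.0
```

play_rows([
  {"dx":-35,"dy":-18,"dz":0,"roll":0,"claw":0},
  {"dx":-71,"dy":-37,"dz":0,"roll":0,"claw":0},
  {"dx":-107,"dy":-56,"dz":0,"roll":0,"claw":0},
  {"dx":-143,"dy":-75,"dz":0,"roll":0,"claw":0},
  {"dx":-175,"dy":-92,"dz":0,"roll":0,"claw":0},
])

```text
clock: 6.33
eef_pos: [483.1, -228.1, 154.6]
eef_rot: [[-0.249, 0.969, 0.0], [0.969, 0.249, -0.002], [-0.002, 0.0, -1.0]]
wrist_force: [1.2, 0.3, 0.7]
finger_gap: 0.502
finger_force: 0.0
```

Run:
```python
from h import *
shift([477.2,-251.2,120],104.4)
T=get_image("top");S=get_image("side");shift([477.2,-251.2,120],104.4);print(sense()["finger_gap"])
a=cv2.resize(T["image"][180:260,200:280,::-1],(400,400),interpolation=cv2.INTER_CUBIC)
b=cv2.resize(S["image"][150:230,205:285,::-1],(400,400),interpolation=cv2.INTER_CUBIC)
c=T["image"][200:300,320:480,::-1]; d=S["image"][200:300,230:390,::-1]
cv2.imwrite("pics/c6.png",np.vstack([np.hstack([a,b]),np.hstack([cv2.resize(c,(320,200)),cv2.resize(d,(320,200)),np.zeros((200,160,3),np.uint8)])]))
```

```text
roll 0.015565212212607094
shift [-20.8 -11.5  34.7] at [ 483.1 -228.1  154.6] F [1.2 0.3 0.7]
roll -0.2522168313544739
shift [-19.  -10.4  34.3] at [ 482.7 -230.1  154.3] F [-0.5  0.5 -0.7]
0.4962020495087057
```

View pics/c6.png

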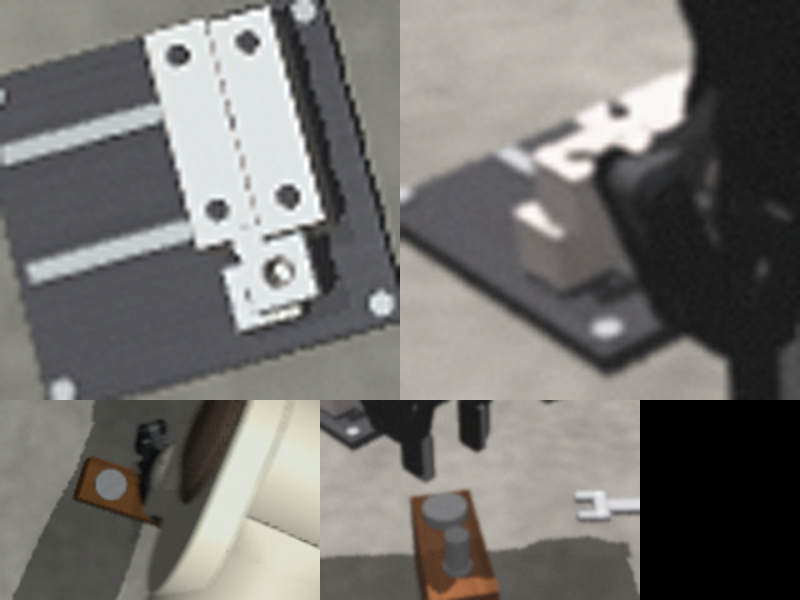

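The halves now meet (seam closed), with the upper bore in the top view at px (255.6, 233.8). The side view shows the open gripper short of the pin, as planned.

play_rows([
  {"dx":-19,"dy":-10.5,"dz":5,"roll":0,"claw":0},
  {"dx":-19.5,"dy":-10.5,"dz":25,"roll":0,"claw":0},
  {"dx":-19.5,"dy":-10.5,"dz":45,"roll":0,"claw":0},
  {"dx":-19.5,"dy":-10.5,"dz":60,"roll":0,"claw":0},
  {"dx":-19.5,"dy":-10.5,"dz":68,"roll":0,"claw":0},
])

```text
clock: 6.85
eef_pos: [478.1, -246.6, 84.3]
eef_rot: [[-0.25, 0.968, -0.002], [0.968, 0.25, 0.0], [0.001, -0.002, -1.0]]
wrist_force: [-0.4, -0.6, 0.1]
finger_gap: 0.498
finger_force: 0.0
```

play_rows([
  {"dx":0,"dy":0,"dz":3,"roll":0,"claw":0},
  {"dx":0,"dy":0,"dz":6,"roll":0,"claw":0},
  {"dx":0,"dy":0,"dz":6.5,"roll":0,"claw":0.2},
  {"dx":0,"dy":0,"dz":6.5,"roll":0,"claw":0.3},
  {"dx":0,"dy":0,"dz":6.5,"roll":0,"claw":0.4},
])

```text
clock: 7.27
eef_pos: [479.2, -247.1, 80.7]
eef_rot: [[-0.25, 0.968, 0.001], [0.968, 0.25, -0.001], [-0.001, 0.001, -1.0]]
wrist_force: [0.8, -0.6, 0.2]
finger_gap: 0.295
finger_force: 0.0
```

Run:
```python
from h import *
T=get_image("top");shift([477.0,-251.6,79],104.4);print(sense()["finger_gap"])
c=lambda x,y:((x+.5)/5-.5+200,(y+.5)/5-.5+180)
th=np.radians(14.4);R=np.array([[np.cos(th),-np.sin(th)],[np.sin(th),np.cos(th)]]);t=np.array([518.3,85])
for n,p,z in[("ub",(280,271),76),("lbolt",(178,55),76),("lbolt",(218,209),76),("fb",(247,41),76),("fb",(288,196),76)]:
    w=onz(T,c(*p),z)[:2];print(n,w.round(1),(R.T@(w-t)).round(1))
```

```text
roll 0.06358250678025001
shift [-3.8 -3.2  1.6] at [ 479.2 -247.2   80.6] F [-0.6 -0.1  0.1]
0.302398570658173
ub [522.   78.1] [ 1.9 -7.6]
lbolt [623.4 125.5] [111.9  13.1]
lbolt [551.1 106.6] [37.2 12.8]
fb [629.4  93.3] [109.6 -19.6]
fb [556.5  74.3] [ 34.3 -19.9]
```

play_rows([
  {"dx":-2,"dy":-1.6,"dz":0.5,"roll":0,"claw":0.4},
  {"dx":-3.8,"dy":-3.2,"dz":1,"roll":0,"claw":0.4},
  {"dx":-3.8,"dy":-3.2,"dz":1,"roll":0,"claw":0.4},
  {"dx":-3.8,"dy":-3.2,"dz":1,"roll":0,"claw":0.45},
  {"dx":-3.8,"dy":-3.2,"dz":1,"roll":0,"claw":0.5},
], force=25)

```text
clock: 7.73
eef_pos: [476.6, -251.6, 78.8]
eef_rot: [[-0.249, 0.968, 0.0], [0.968, 0.249, -0.0], [-0.0, 0.0, -1.0]]
wrist_force: [0.2, 0.1, 0.1]
finger_gap: 0.252
finger_force: 0.0
```

play_rows([
  {"dx":0,"dy":0,"dz":0,"roll":0,"claw":0.6},
  {"dx":0,"dy":0,"dz":0,"roll":0,"claw":0.7},
  {"dx":0,"dy":0,"dz":0,"roll":0,"claw":0.8},
  {"dx":0,"dy":0,"dz":0,"roll":0,"claw":1},
  {"dx":0,"dy":0,"dz":0,"roll":0,"claw":1},
], force=25)

```text
clock: 8.15
eef_pos: [476.6, -251.5, 78.9]
eef_rot: [[-0.25, 0.968, -0.0], [0.968, 0.25, -0.0], [-0.0, -0.0, -1.0]]
wrist_force: [-1.1, 0.3, 2.1]
finger_gap: 0.201
finger_force: 24.4
```

play_rows([
  {"dx":0,"dy":0,"dz":0,"roll":0,"claw":1},
  {"dx":0,"dy":0,"dz":0,"roll":0,"claw":1},
  {"dx":0,"dy":0,"dz":0,"roll":0,"claw":1},
], force=60)

```text
clock: 8.4
eef_pos: [476.7, -251.6, 79.0]
eef_rot: [[-0.25, 0.968, 0.0], [0.968, 0.25, -0.0], [-0.0, 0.0, -1.0]]
wrist_force: [-0.7, 0.4, 2.6]
finger_gap: 0.186
finger_force: 58.4
```

play_rows([
  {"dx":0,"dy":0,"dz":-8,"roll":0,"claw":1},
  {"dx":0,"dy":0,"dz":-25,"roll":0,"claw":1},
  {"dx":0,"dy":0,"dz":-50,"roll":0,"claw":1},
  {"dx":0,"dy":0,"dz":-75,"roll":0,"claw":1},
  {"dx":0,"dy":0,"dz":-90,"roll":0,"claw":1},
])

```text
clock: 8.82
eef_pos: [477.0, -251.6, 171.6]
eef_rot: [[-0.25, 0.968, 0.002], [0.968, 0.25, -0.001], [-0.001, 0.002, -1.0]]
wrist_force: [-0.2, -0.0, -1.8]
finger_gap: 0.192
finger_force: 58.6
```

```bash
python3 -c "
from h import *
print(sense()['finger_gap'],sense()['wrist_force'],sense()['finger_force'])
shift([521.8,78.2,165],104.4)"
```

```text
0.19170358971030824 [-0.16038706 -0.03853043 -1.83041331] 58.56527388095856
roll 0.06190620880613551
shift [308.2 125.7   6.5] at [ 477.  -251.6  171.6] F [-0.2 -0.  -1.8]
```

play_rows([
  {"dx":25,"dy":10,"dz":0,"roll":0,"claw":1},
  {"dx":60,"dy":24,"dz":0,"roll":0,"claw":1},
  {"dx":97,"dy":39,"dz":0,"roll":0,"claw":1},
  {"dx":134,"dy":54,"dz":0,"roll":0,"claw":1},
  {"dx":170,"dy":69,"dz":0,"roll":0,"claw":1},
])

```text
clock: 9.23
eef_pos: [500.8, -67.9, 169.2]
eef_rot: [[-0.249, 0.968, 0.0], [0.968, 0.249, 0.0], [0.0, 0.0, -1.0]]
wrist_force: [1.4, -0.6, -0.0]
finger_gap: 0.19
finger_force: 58.6
```

play_rows([
  {"dx":35,"dy":14,"dz":0,"roll":0,"claw":1},
  {"dx":70,"dy":28,"dz":0,"roll":0,"claw":1},
  {"dx":100,"dy":41,"dz":0,"roll":0,"claw":1},
  {"dx":125,"dy":51,"dz":2,"roll":0,"claw":1},
  {"dx":137,"dy":56,"dz":4,"roll":0,"claw":1},
])

```text
clock: 9.65
eef_pos: [521.1, 80.0, 164.9]
eef_rot: [[-0.252, 0.968, 0.0], [0.968, 0.252, 0.001], [0.001, 0.0, -1.0]]
wrist_force: [-0.1, -1.0, -1.8]
finger_gap: 0.186
finger_force: 58.6
```

play_rows([
  {"dx":0.5,"dy":0.5,"dz":0,"roll":0,"claw":1},
  {"dx":0.5,"dy":0.5,"dz":0,"roll":0,"claw":1},
  {"dx":0.5,"dy":0.5,"dz":0,"roll":0,"claw":1},
])

```text
clock: 9.9
eef_pos: [521.3, 76.7, 164.8]
eef_rot: [[-0.249, 0.968, -0.0], [0.968, 0.249, -0.0], [-0.0, -0.0, -1.0]]
wrist_force: [-0.1, -0.3, -1.6]
finger_gap: 0.189
finger_force: 58.6
```

```bash
python3 -c "
from h import *
print(sense()['clock'])
shift([521.8,78.2,152],104.4)"
```

```text
9.9
roll 0.028474198517756122
shift [ 1.3  0.9 12.8] at [521.3  76.7 164.8] F [-0.1 -0.3 -1.6]
```

play_rows([
  {"dx":0.7,"dy":0.5,"dz":4,"roll":0,"claw":1},
  {"dx":1.3,"dy":0.9,"dz":8,"roll":0,"claw":1},
  {"dx":1.3,"dy":0.9,"dz":12,"roll":0,"claw":1},
  {"dx":1.3,"dy":0.9,"dz":15,"roll":0,"claw":1},
  {"dx":1.3,"dy":0.9,"dz":15,"roll":0,"claw":1},
])

```text
clock: 10.32
eef_pos: [521.5, 78.6, 148.8]
eef_rot: [[-0.249, 0.968, -0.001], [0.968, 0.249, -0.0], [0.0, -0.001, -1.0]]
wrist_force: [-0.2, -0.1, -1.8]
finger_gap: 0.188
finger_force: 58.6
```

Run:
```python
from h import *
T=get_image("top");S=get_image("side");shift([521.8,78.2,152],104.4)
b=cv2.resize(S["image"][130:210,200:280,::-1],(600,600),interpolation=cv2.INTER_CUBIC)
a=cv2.resize(T["image"][200:280,220:300,::-1],(200,200),interpolation=cv2.INTER_CUBIC)
cv2.imwrite("pics/c7.png",np.hstack([b,np.vstack([a,np.zeros((400,200,3),np.uint8)])]))
```

```text
roll 0.04483762794754398
shift [-0.7 -0.2 -2.4] at [521.8  78.9 149.6] F [ 0.7 -0.  -0.9]
```

View pics/c7.png

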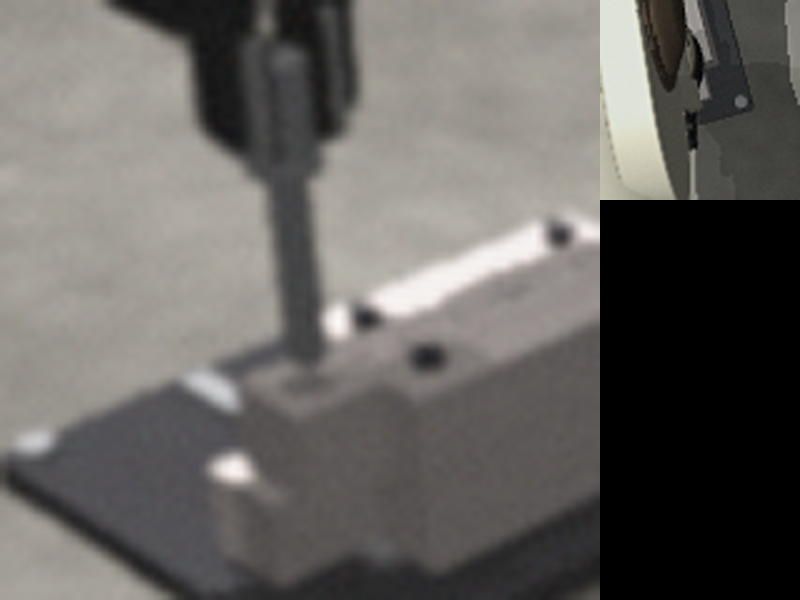

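In the side view the pin tip is at crop (305, 362), which drops to about (307, 383) at bore height. The bore mouth is at about (307, 386), so they agree to about 1 mm. I descend gently.

play_rows([
  {"dx":-0.5,"dy":-0.2,"dz":2,"roll":0,"claw":1},
  {"dx":-0.5,"dy":-0.2,"dz":4,"roll":0,"claw":1},
  {"dx":-0.5,"dy":-0.2,"dz":5.5,"roll":0,"claw":1},
  {"dx":-0.5,"dy":-0.2,"dz":7,"roll":0,"claw":1},
  {"dx":-0.5,"dy":-0.2,"dz":8,"roll":0,"claw":1},
])

```text
clock: 10.83
eef_pos: [521.8, 78.6, 141.6]
eef_rot: [[-0.25, 0.968, -0.0], [0.968, 0.25, -0.0], [-0.0, -0.0, -1.0]]
wrist_force: [-0.3, 0.5, -1.0]
finger_gap: 0.186
finger_force: 58.6
```

play_rows([
  {"dx":0,"dy":0,"dz":1,"roll":0,"claw":1},
  {"dx":0,"dy":0,"dz":2,"roll":0,"claw":1},
  {"dx":0,"dy":0,"dz":3,"roll":0,"claw":1},
  {"dx":0,"dy":0,"dz":4,"roll":0,"claw":1},
  {"dx":0,"dy":0,"dz":4,"roll":0,"claw":1},
])

```text
clock: 11.25
eef_pos: [521.8, 78.5, 137.6]
eef_rot: [[-0.25, 0.968, -0.0], [0.968, 0.25, -0.0], [0.0, -0.0, -1.0]]
wrist_force: [-0.2, 0.7, -0.9]
finger_gap: 0.189
finger_force: 58.6
```

play_rows([
  {"dx":0,"dy":0,"dz":3,"roll":0,"claw":1},
  {"dx":0,"dy":0,"dz":7,"roll":0,"claw":1},
  {"dx":0,"dy":0,"dz":11,"roll":0,"claw":1},
  {"dx":0,"dy":0,"dz":15,"roll":0,"claw":1},
  {"dx":0,"dy":0,"dz":19,"roll":0,"claw":1},
])

```text
clock: 11.67
eef_pos: [521.8, 78.5, 118.2]
eef_rot: [[-0.25, 0.968, -0.0], [0.968, 0.25, -0.0], [0.0, -0.0, -1.0]]
wrist_force: [-0.6, 0.5, -1.7]
finger_gap: 0.188
finger_force: 58.7
```

play_rows([
  {"dx":1,"dy":-0.3,"dz":0,"roll":0,"claw":1},
  {"dx":2.5,"dy":-0.6,"dz":0,"roll":0,"claw":1},
  {"dx":4,"dy":-1,"dz":0,"roll":0,"claw":1},
  {"dx":5.5,"dy":-1.3,"dz":0,"roll":0,"claw":1},
  {"dx":7,"dy":-1.7,"dz":0,"roll":0,"claw":1},
])

```text
clock: 12.08
eef_pos: [518.7, 85.0, 119.0]
eef_rot: [[-0.25, 0.968, 0.001], [0.968, 0.25, -0.0], [-0.0, 0.001, -1.0]]
wrist_force: [1.2, -1.8, -2.0]
finger_gap: 0.19
finger_force: 58.6
```

play_rows([
  {"dx":1.5,"dy":-0.3,"dz":0,"roll":0,"claw":1},
  {"dx":3,"dy":-0.6,"dz":0,"roll":0,"claw":1},
  {"dx":4.5,"dy":-1,"dz":0,"roll":0,"claw":1},
  {"dx":6,"dy":-1.4,"dz":0,"roll":0,"claw":1},
  {"dx":6,"dy":-1.4,"dz":0,"roll":0,"claw":1},
])

```text
clock: 12.5
eef_pos: [515.5, 90.7, 119.0]
eef_rot: [[-0.25, 0.968, 0.0], [0.968, 0.25, 0.0], [0.0, 0.0, -1.0]]
wrist_force: [1.5, -0.4, -0.5]
finger_gap: 0.184
finger_force: 58.7
```

Run:
```python
from h import *
T=get_image("top");S=get_image("side");shift([515.4,90.6,111],104.4)
b=cv2.resize(S["image"][130:210,200:280,::-1],(600,600),interpolation=cv2.INTER_CUBIC)
cv2.imwrite("pics/c8.png",b)
```

```text
roll 0.06990925752845101
shift [ 0.1 -0.1  7.9] at [515.6  90.5 118.9] F [ 0.8 -0.9 -0.3]
```

play_rows([
  {"dx":0,"dy":0,"dz":2,"roll":0,"claw":1},
  {"dx":0,"dy":0,"dz":4,"roll":0,"claw":1},
  {"dx":0,"dy":0,"dz":5.5,"roll":0,"claw":1},
  {"dx":0,"dy":0,"dz":6.5,"roll":0,"claw":1},
  {"dx":0,"dy":0,"dz":7.5,"roll":0,"claw":1},
])

```text
clock: 13.02
eef_pos: [515.5, 90.3, 111.0]
eef_rot: [[-0.25, 0.968, -0.0], [0.968, 0.25, -0.0], [0.0, -0.0, -1.0]]
wrist_force: [-0.0, -1.1, -1.0]
finger_gap: 0.191
finger_force: 58.7
```

play_rows([
  {"dx":0,"dy":0,"dz":0.5,"roll":0,"claw":1},
  {"dx":0,"dy":0,"dz":1,"roll":0,"claw":1},
  {"dx":0,"dy":0,"dz":1.5,"roll":0,"claw":1},
  {"dx":0,"dy":0,"dz":2,"roll":0,"claw":1},
  {"dx":0,"dy":0,"dz":2.5,"roll":0,"claw":1},
])

```text
clock: 13.43
eef_pos: [515.6, 90.4, 108.8]
eef_rot: [[-0.25, 0.968, 0.0], [0.968, 0.25, 0.0], [0.0, 0.0, -1.0]]
wrist_force: [0.8, 0.1, 0.3]
finger_gap: 0.188
finger_force: 58.7
```

play_rows([
  {"dx":0,"dy":0,"dz":0.6,"roll":0,"claw":1},
  {"dx":0,"dy":0,"dz":1.2,"roll":0,"claw":1},
  {"dx":0,"dy":0,"dz":1.8,"roll":0,"claw":1},
  {"dx":0,"dy":0,"dz":2.4,"roll":0,"claw":1},
  {"dx":0,"dy":0,"dz":3,"roll":0,"claw":1},
])

```text
clock: 13.85
eef_pos: [515.4, 90.3, 105.8]
eef_rot: [[-0.25, 0.968, -0.0], [0.968, 0.25, 0.0], [0.0, -0.0, -1.0]]
wrist_force: [-0.9, -0.6, 2.2]
finger_gap: 0.193
finger_force: 59.0
```

play_rows([
  {"dx":0,"dy":0,"dz":0.6,"roll":0,"claw":1},
  {"dx":0,"dy":0,"dz":1.2,"roll":0,"claw":1},
  {"dx":0,"dy":0,"dz":1.8,"roll":0,"claw":1},
  {"dx":0,"dy":0,"dz":2.4,"roll":0,"claw":1},
  {"dx":0,"dy":0,"dz":3,"roll":0,"claw":1},
])

```text
clock: 14.27
eef_pos: [515.4, 90.3, 102.6]
eef_rot: [[-0.25, 0.968, -0.0], [0.968, 0.25, -0.0], [0.0, -0.0, -1.0]]
wrist_force: [-4.2, -0.6, 2.5]
finger_gap: 0.189
finger_force: 59.1
```

play_rows([
  {"dx":0,"dy":-0.3,"dz":0,"roll":0,"claw":1},
  {"dx":0,"dy":-0.6,"dz":0,"roll":0,"claw":1},
  {"dx":0,"dy":-0.6,"dz":0,"roll":0,"claw":1},
])

```text
clock: 14.52
eef_pos: [515.1, 90.3, 102.6]
eef_rot: [[-0.25, 0.968, 0.0], [0.968, 0.25, 0.0], [0.0, 0.0, -1.0]]
wrist_force: [-1.1, -0.5, -1.0]
finger_gap: 0.187
finger_force: 58.7
```

play_rows([
  {"dx":0,"dy":0,"dz":0.7,"roll":0,"claw":1},
  {"dx":0,"dy":0,"dz":1.4,"roll":0,"claw":1},
  {"dx":0,"dy":0,"dz":2.1,"roll":0,"claw":1},
  {"dx":0,"dy":0,"dz":2.8,"roll":0,"claw":1},
  {"dx":0,"dy":0,"dz":3.5,"roll":0,"claw":1},
])

```text
clock: 14.93
eef_pos: [515.1, 90.2, 99.3]
eef_rot: [[-0.25, 0.968, 0.0], [0.968, 0.25, 0.0], [0.0, 0.0, -1.0]]
wrist_force: [-1.4, 0.8, 1.9]
finger_gap: 0.189
finger_force: 58.8
```

play_rows([
  {"dx":0,"dy":-0.3,"dz":1,"roll":0,"claw":1},
  {"dx":0,"dy":-0.3,"dz":2,"roll":0,"claw":1},
  {"dx":0,"dy":-0.3,"dz":3,"roll":0,"claw":1},
  {"dx":0,"dy":-0.3,"dz":4,"roll":0,"claw":1},
  {"dx":0,"dy":-0.3,"dz":5,"roll":0,"claw":1},
])

```text
clock: 15.35
eef_pos: [515.1, 90.2, 94.9]
eef_rot: [[-0.25, 0.968, 0.001], [0.968, 0.25, 0.0], [-0.0, 0.001, -1.0]]
wrist_force: [-2.1, 0.5, 6.5]
finger_gap: 0.187
finger_force: 59.3
```

play_rows([
  {"dx":0,"dy":0,"dz":1,"roll":0,"claw":1},
  {"dx":0,"dy":0,"dz":2,"roll":0,"claw":1},
  {"dx":0,"dy":0,"dz":3,"roll":0,"claw":1},
  {"dx":0,"dy":0,"dz":4,"roll":0,"claw":1},
  {"dx":0,"dy":0,"dz":5,"roll":0,"claw":1},
])

```text
clock: 15.77
eef_pos: [515.1, 90.2, 90.1]
eef_rot: [[-0.25, 0.968, 0.001], [0.968, 0.25, 0.0], [0.0, 0.001, -1.0]]
wrist_force: [-1.7, 1.2, 8.2]
finger_gap: 0.185
finger_force: 59.4
```

play_rows([
  {"dx":0,"dy":0,"dz":0.7,"roll":0,"claw":1},
  {"dx":0,"dy":0,"dz":1.4,"roll":0,"claw":1},
  {"dx":0,"dy":0,"dz":2.1,"roll":0,"claw":1},
  {"dx":0,"dy":0,"dz":2.8,"roll":0,"claw":1},
  {"dx":0,"dy":0,"dz":3.5,"roll":0,"claw":1},
])

```text
clock: 16.18
eef_pos: [515.1, 90.2, 86.6]
eef_rot: [[-0.25, 0.968, 0.001], [0.968, 0.25, 0.0], [-0.0, 0.001, -1.0]]
wrist_force: [-1.9, -0.2, 7.7]
finger_gap: 0.191
finger_force: 59.5
```

play_rows([
  {"dx":0,"dy":0,"dz":0.6,"roll":0,"claw":1},
  {"dx":0,"dy":0,"dz":1.2,"roll":0,"claw":1},
  {"dx":0,"dy":0,"dz":1.8,"roll":0,"claw":1},
  {"dx":0,"dy":0,"dz":2.4,"roll":0,"claw":1},
  {"dx":0,"dy":0,"dz":2.8,"roll":0,"claw":1},
])

```text
clock: 16.6
eef_pos: [515.1, 90.2, 83.7]
eef_rot: [[-0.25, 0.968, 0.001], [0.968, 0.25, 0.0], [-0.0, 0.001, -1.0]]
wrist_force: [-1.2, 0.5, 7.6]
finger_gap: 0.189
finger_force: 59.6
```

play_rows([
  {"dx":0,"dy":0,"dz":0.3,"roll":0,"claw":1},
  {"dx":0,"dy":0,"dz":0.6,"roll":0,"claw":1},
  {"dx":0,"dy":0,"dz":0.9,"roll":0,"claw":1},
  {"dx":0,"dy":0,"dz":1.2,"roll":0,"claw":1},
  {"dx":0,"dy":0,"dz":1.2,"roll":0,"claw":1},
])

```text
clock: 17.02
eef_pos: [515.1, 90.3, 82.9]
eef_rot: [[-0.25, 0.968, 0.001], [0.968, 0.25, 0.0], [0.0, 0.002, -1.0]]
wrist_force: [-2.8, 0.1, 8.6]
finger_gap: 0.188
finger_force: 59.9
```

play_rows([
  {"dx":0,"dy":0,"dz":0.3,"roll":0,"claw":1},
  {"dx":0,"dy":0,"dz":0.6,"roll":0,"claw":1},
  {"dx":0,"dy":0,"dz":0.9,"roll":0,"claw":1},
  {"dx":0,"dy":0,"dz":0.9,"roll":0,"claw":1},
])

```text
clock: 17.35
eef_pos: [515.2, 90.3, 82.8]
eef_rot: [[-0.25, 0.968, 0.002], [0.968, 0.25, 0.001], [-0.0, 0.002, -1.0]]
wrist_force: [-4.6, 0.7, 16.3]
finger_gap: 0.191
finger_force: 60.5
```

play_rows([
  {"dx":0,"dy":-0.2,"dz":0.3,"roll":0,"claw":1},
  {"dx":0,"dy":-0.2,"dz":0.6,"roll":0,"claw":1},
  {"dx":0,"dy":-0.2,"dz":0.6,"roll":0,"claw":1},
])

```text
clock: 17.6
eef_pos: [515.2, 90.3, 82.7]
eef_rot: [[-0.25, 0.968, 0.003], [0.968, 0.25, 0.001], [-0.0, 0.003, -1.0]]
wrist_force: [-5.0, -0.3, 18.6]
finger_gap: 0.183
finger_force: 60.9
```

play_rows([
  {"dx":0,"dy":0,"dz":-1.2,"roll":0,"claw":1},
  {"dx":0,"dy":0,"dz":-1.2,"roll":0,"claw":0.5},
  {"dx":0,"dy":0,"dz":-1.2,"roll":0,"claw":0.4},
  {"dx":0,"dy":0,"dz":-1.2,"roll":0,"claw":0.2},
  {"dx":0,"dy":0,"dz":-1.2,"roll":0,"claw":0},
])

```text
clock: 18.02
eef_pos: [514.3, 90.0, 81.0]
eef_rot: [[-0.25, 0.968, -0.001], [0.968, 0.25, -0.0], [-0.0, -0.001, -1.0]]
wrist_force: [-0.4, -0.2, 1.0]
finger_gap: 0.497
finger_force: 0.0
```

play_rows([
  {"dx":0,"dy":0,"dz":-8,"roll":0,"claw":0},
  {"dx":0,"dy":0,"dz":-20,"roll":0,"claw":0},
  {"dx":0,"dy":0,"dz":-40,"roll":0,"claw":0},
  {"dx":0,"dy":0,"dz":-70,"roll":0,"claw":0},
  {"dx":20,"dy":0,"dz":-90,"roll":0,"claw":0},
])

```text
clock: 18.43
eef_pos: [510.3, 107.9, 174.9]
eef_rot: [[-0.247, 0.969, 0.002], [0.969, 0.247, -0.0], [-0.001, 0.002, -1.0]]
wrist_force: [0.3, 1.6, 0.0]
finger_gap: 0.502
finger_force: 0.0
```

play_rows([
  {"dx":35,"dy":0,"dz":0,"roll":0,"claw":0},
  {"dx":70,"dy":0,"dz":0,"roll":0,"claw":0},
  {"dx":105,"dy":0,"dz":0,"roll":0,"claw":0},
  {"dx":140,"dy":0,"dz":0,"roll":0,"claw":0},
  {"dx":160,"dy":0,"dz":0,"roll":0,"claw":0},
])

```text
clock: 18.85
eef_pos: [468.7, 267.2, 172.9]
eef_rot: [[-0.251, 0.968, 0.001], [0.968, 0.251, 0.001], [0.001, 0.001, -1.0]]
wrist_force: [0.7, -0.7, 0.5]
finger_gap: 0.503
finger_force: 0.0
```

Run:
```python
from h import *
T=get_image("top");S=get_image("side");print(sense()["clock"])
b=cv2.resize(S["image"][140:220,200:280,::-1],(400,400),interpolation=cv2.INTER_CUBIC)
a=cv2.resize(T["image"][180:260,200:280,::-1],(400,400),interpolation=cv2.INTER_CUBIC)
cv2.imwrite("pics/c9.png",np.hstack([a,b]))
```

```text
18.95
```

View pics/c9.png

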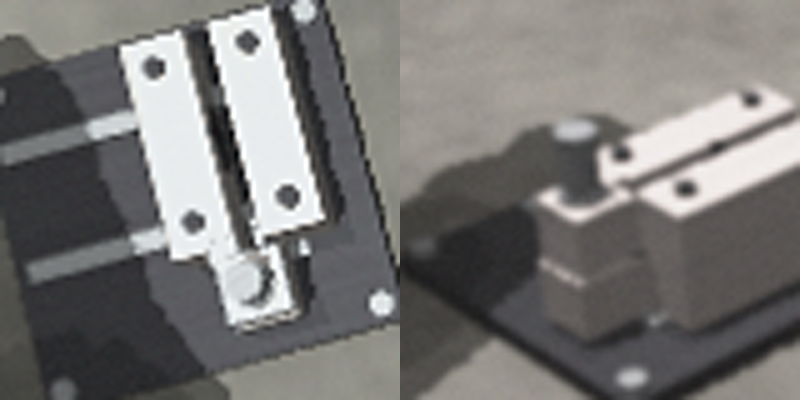

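The pin is seated: the collar rests on the upper knuckle (side crop about (580, 197)), the knuckles are aligned and the gripper is clear. Handing in.

```bash
python3 -c "
from plant import *
print(close_job())"
```

```text
the job is handed in; nothing more can be done
None
```

I slid the loose half gently against the fixed half, pushed the pin through both knuckles until its collar met a hard stop at home height (at most about 19 N), released it and handed the job in at about 19 s; aligning with the lower bore drew the half back about 13 mm, so the mould faces no longer touch.

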